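# Close up and fill the spare-breaker kit tray

## Robot

A 7-joint arm with a two-finger parallel gripper is mounted at the origin on a cart in front of the work surface, level with it; the furniture and walls round the work are solid. World frame = base frame: x ahead of the robot, y to its left, z up, the work surface at z = 0. Lengths are in m, angles in rad, forces in N, time in s.
With the tool pointing down it reaches from about 0.425 to 0.925 m from the base axis. Payload 6.8 kg.
Tool frame: the origin (TCP) lies at the very end of the fingers, on their centre line; the grasp point (between the pads) lies robot.grasp_offset behind it (robot.grasp_offset is the distance from the TCP to the grasp point, in m); z points along the fingers, y is the line along which they close (so a half turn about z gives the same grasp; the last joint's range is limited). The gripper opens to 88 mm and grips with 3 to 60 N. Pads are 20 mm wide; open, the fingers measure 115 mm over their backs; the gripper's body (75 mm by 178 mm) begins 61 mm behind the grasp point.
Start: joints at [1.067, 0.477, 0.022, 1.555, -0.011, 1.109, -0.083], TCP at [0.26, -0.623, 0.223] pointing down, gripper open.
Joint ranges: [-2.96, 2.96], [-0.34, 2.1], [-1.41, 1.46], [0.24, 2.44], [-1.37, 4.51], [0.17, 1.92], [-2.96, 2.96]. Speed limits (rad/s): [2.39, 2.39, 3.14, 3.14, 3.14, 3.14, 3.14].

## Interface

Orientations are given as [roll, pitch, yaw] about the fixed x, y, z axes, in that order (R = Rz(yaw) Ry(pitch) Rx(roll)).
In Python, from cell import status, optics, ticket, robot gives the robot as it stands.
- The arm moves only by the shell command python3 -m jog 'ROWS' [FORCE]. ROWS is JSON, a list of rows, each a list of 7 numbers: the shift along the tool's x, y, z as a fraction of full scale, then the turn, a rotation vector about the tool's x, y, z as a fraction of full scale, then the opening, from -1 (shut) to 1 (fully open). In form: [[tx, ty, tz, rx, ry, rz, gripper], ...]. A call has 1 to 12 rows; each row shifts and turns the commanded pose from where the row before left it, along the tool's axes as they then stand; what a row does not reach is not made up. Full scale, the value 1, is 0.25 m for a shift and 10 degrees for a turn. A row lasts 1/8 s, in which the tool goes at most 62.5 mm and 10.7 degrees, less where a joint would pass 70% of its speed; a pose out of reach is approached as far as the arm can. A call with a number of a shift or a turn outside -1 to 1 is refused whole. A call with a gripper value outside its range is refused whole. The fingers move at their own pace and stop on an object; FORCE is the grip in N (left out, the last holds). Time passes only in rows, so rows that do not move let the fingers close. It gives the time, the measured TCP pose, the force, the opening and the grip force at its end, in the units of the state.
- status.observe(): the state, without advancing time (a new reading comes with each control period).
- optics.get_image(name): name is "scene" or "top" or "wrist"; returns (picture, depth): 384x512x3 uint8, red, green, blue; 384x512 float32, m along the optical axis (not along the pixel's ray), 0 where there is no reading.
- optics.camera_info(name): a dict with "intrinsics" (3x3 intrinsics, pixels), "k1" (the pictures are not rectified: a ray, as slopes to the right and down, at radius r is drawn at 1 + k1 r^2 times it, then the intrinsics apply), "view" (4x4, takes a point from world to camera coordinates); the wrist camera has in their place "tool_from_camera" (4x4, takes a point from camera to tool coordinates, whose origin is the TCP and whose axes are the flange's). Camera axes: x right, y down, z forward; pixel columns grow to the right and rows downward; lengths in m; the calibration is good to about 2 mm. A picture is of the moment at which its call begins: read the wrist's pose just before it. camera_info takes no time and is no camera call.
- ticket.sign_off(): hands the job in; it is judged then, once.
The state is a dict: "time_s": time; "qpos": joint angles; "joint_vel": joint speeds; "tau": joint torques, N m; "position": TCP position; "tcp_rot": TCP orientation; "force": force on the tool from outside, world axes, zero at the start; "wrist_torque": the same for the moment, N m; "gripper_width": finger opening in m; "grip_force": force on a finger pad.
Only numpy, scipy, OpenCV 4.12 (cv2) and the standard library are available. Lean on these libraries where they do the work, as an engineer would, in place of code of your own. Each camera call takes 0.05 s, during which the arm holds its last target. There are 200 camera calls.

## Task

Finish packing the service kit in the sloping tray. Gently shove the breaker already in the tray's far compartment against its far wall to make room, and pack the two-pole and the narrow single-pole breaker from the table beside it, all three upright on the compartment floor, side by side, their length up the slope; lay the screwdriver flat in the lane along the tray's low left side, handle towards the robot. Leave the other things on the table where they are.

Things in the scene. Friction and masses are not known exactly. Their poses are not given: they have to be found in the camera images.
- kit_tray: grey plastic tray, 156 x 216 mm, on a stand, tilted 25 degrees, opening leaning to the left. Origin: middle of its underside; x up the slope (to the right), y away from the robot, z out of the opening. Inner floor at z 4. Lane x -75 to -41 between 8 mm high lips, the upper a rib to x -13. Far compartment x -13 to 73, y 10 to 104, walls 40 mm high. Near compartment: two fixed pads 44 mm tall
- row_floor (a point): centre of the floor of the far (breaker) compartment, 86 mm up the slope x 94 mm along the tray; axes as the tray's
- lane_floor (a point): centre of the floor of the lane on the low side, 34 mm up the slope x 208 mm along the tray; axes as the tray's
- breaker_in: two-pole breaker already standing in the far compartment, 8 to 15 mm away from its far wall. Size as breaker_wide
- breaker_wide: two-pole breaker standing on the table left of the tray. Origin: centre of its underside; x along its length, y across its 36 mm width, z up. Lower body x -41 to 39, 46 mm high; above it a nose x -24 to 21, same width, to z 63 (levers to 71). Shoulders leave 17 mm beside the nose ends, so it can be held lengthwise by the nose, fingertips above z 46. 0.21 kg
- breaker_slim: single-pole breaker standing upright on the table left of the tray; same shape but 18 mm wide. 0.11 kg
- screwdriver: red-handled screwdriver lying on the table at the near right, 198 mm long. Origin: under the middle of its length on the table side; x towards the tip, z up. Handle x -99 to 1, 28 mm wide, 24 mm high; shank 5 mm thick, from x 1 to 89, 9 mm up
- screwdriver_handle (a point): middle of the screwdriver's handle, on its axis (x -50, 12 mm up)
- screwdriver_shank (a point): point on the screwdriver's shank (x 60, 9 mm up)
- dish: round parts dish, 84 mm across and 20 mm high, bystander; origin under its centre
- small_bottle: small white bottle with a black cap, 40 mm across and 71 mm high, bystander; origin under its centre
- tape_small: small tape roll, 72 mm across and 18 mm high, bystander; origin under its centre
Things that resemble listed ones, but are neither listed nor needed, are in the scene too. What is shaped like the breaker_wide but turquoise is not meant.

How it is judged:
At the end, for the whole second after the job is handed in: All three breakers rest on the floor of the far compartment (5 mm; square within 0.1 rad, turned under 0.12 rad), the first within 7 mm of the far wall; the screwdriver rests in the lane (15 mm of its centre line, lying height 6 mm), handle to the robot, its middle 38 to 62 mm from centre (x of breaker_in in the frame of row_floor between -0.009 and 0.009 m and y of breaker_in in the frame of row_floor between -0.031 and 0.031 m and z of breaker_in in the frame of row_floor between -0.004 and 0.005 m and angle between the z axis of each of breaker_in, breaker_wide, breaker_slim and the z axis of kit_tray, either way round below 0.1 rad and angle between the x axis of each of breaker_in, breaker_wide, breaker_slim and the x axis of kit_tray, either way round below 0.12 rad and linear speed of each of breaker_in, breaker_wide, breaker_slim, screwdriver below 0.02 m/s and x of breaker_wide in the frame of row_floor between -0.009 and 0.009 m and y of breaker_wide in the frame of row_floor between -0.031 and 0.031 m and z of breaker_wide in the frame of row_floor between -0.004 and 0.005 m and x of breaker_slim in the frame of row_floor between -0.009 and 0.009 m and y of breaker_slim in the frame of row_floor between -0.04 and 0.04 m and z of breaker_slim in the frame of row_floor between -0.004 and 0.005 m and x of screwdriver_handle in the frame of lane_floor between -0.015 and 0.015 m and z of screwdriver_handle in the frame of lane_floor between 0.005 and 0.018 m and x of screwdriver_shank in the frame of lane_floor between -0.015 and 0.015 m and z of screwdriver_shank in the frame of lane_floor between 0.002 and 0.015 m and y of screwdriver_handle in the frame of lane_floor between -0.062 and -0.038 m and y of breaker_in in the frame of row_floor above 0.022 m); the robot touches nothing.
It fails at once if a bystander (dish, small bottle, small tape roll) is moved more than 15 mm (distance of any of dish, small_bottle, tape_small from where it was at the start of the episode above 0.015 m).
It fails at once if the breaker already in the tray is shoved with more than 60 N by the one packed beside it (contact force between breaker_wide and breaker_in above 60 N).
It also fails if it takes over 72 s, if anything falls off the work surface, if the arm or the gripper's body presses on something with over 40 N, if the wrist force passes 120 N, or if a joint passes its speed limit or range.

## Working session

There is one attempt and no reset: what is moved stays moved. The work goes in short steps, Python scripts to look and compute and a shell command to move; the robot and the scene stay as the last step left them, time stands still between calls to the robot, and variables do not carry over. Pictures are saved under pics/ and viewed, at most 10 in all, crops included, and the job is handed in when it is done.

```bash
mkdir -p pics; cat > h.py <<'E'
import numpy as np, cv2
from scipy.spatial.transform import Rotation as R
from cell import status, optics, ticket, robot
def cam(name,st=None):
    c=optics.camera_info(name); K=np.array(c["intrinsics"]);k1=c["k1"]
    if "view" in c: T=np.linalg.inv(np.array(c["view"]))
    else:
        W=np.eye(4);W[:3,:3]=R.from_euler('xyz',st["tcp_rot"]).as_matrix();W[:3,3]=st["position"];T=W@np.array(c["tool_from_camera"])
    return K,k1,T
def slopes(uv,K,k1):
    uv=np.atleast_2d(np.array(uv,float)); d=(uv-K[:2,2])/[K[0,0],K[1,1]]; s=d.copy()
    for _ in range(20): s=d/(1+k1*(s**2).sum(1,keepdims=True))
    return s
def pts(uv,z,C):  # z depth along optical axis
    K,k1,T=C; s=slopes(uv,K,k1); p=np.c_[s,np.ones(len(s))]*np.asarray(z,float).reshape(-1,1)
    return p@T[:3,:3].T+T[:3,3]
def plane(uv,C,n=(0,0,1),d=0.): # n.p=d
    K,k1,T=C; s=slopes(uv,K,k1); r=np.c_[s,np.ones(len(s))]@T[:3,:3].T; o=T[:3,3]; n=np.array(n)
    return o+r*((d-o@n)/(r@n))[:,None]
def cloud(dep,C):
    v,u=np.mgrid[:dep.shape[0],:dep.shape[1]]
    P=pts(np.c_[u.ravel(),v.ravel()],dep.ravel(),C).reshape(*dep.shape,3); P[dep<=0]=np.nan
    return P
def proj(P,C):
    K,k1,T=C; q=(np.atleast_2d(P)-T[:3,3])@T[:3,:3]; s=q[:,:2]/q[:,2:]; s=s*(1+k1*(s**2).sum(1,keepdims=True))
    return s*[K[0,0],K[1,1]]+K[:2,2]
E
python3 - <<'E'
from h import *
for n in("top","scene"):
    im,d=optics.get_image(n); np.savez(n+".npz",im=im,d=d)
    cv2.imwrite(f"pics/{n}0.png",cv2.resize(im[...,::-1],(800,600),interpolation=cv2.INTER_CUBIC))
    C=cam(n);print(n,np.round(C[0],1).tolist(),C[1],np.round(C[2],3).tolist(),d.min(),d.max())
s=status.observe();print(s,robot.grasp_offset)
E
```

```text
top [[424.9, 0.0, 257.4], [0.0, 424.9, 191.2], [0.0, 0.0, 1.0]] -0.12800733793272245 [[-0.0, -0.995, 0.096, 0.402], [-1.0, -0.001, -0.009, 0.007], [0.009, -0.096, -0.995, 1.443], [0.0, 0.0, 0.0, 1.0]] 0.0 2.2782762
scene [[370.1, 0.0, 253.4], [0.0, 370.1, 187.4], [0.0, 0.0, 1.0]] 0.027032711042136875 [[-0.686, -0.557, 0.468, -0.017], [-0.727, 0.531, -0.434, 0.504], [-0.006, -0.638, -0.77, 0.982], [0.0, 0.0, 0.0, 1.0]] 0.0 3.2772698
{'time_s': 0.1, 'qpos': array([ 1.06687082,  0.4777231 ,  0.02235766,  1.55627838, -0.01149114,
        1.1092716 , -0.08312611]), 'joint_vel': array([-0.00053276, -0.00327187, -0.00124148, -0.00200916,  0.00033226,
       -0.00059483, -0.00030215]), 'tau': array([ 4.64234807e-03, -5.84086561e+01,  1.53993085e+00, -2.73311216e+01,
       -5.42462838e-02,  1.31697999e-02,  5.00303406e-05]), 'position': array([ 0.26004912, -0.62235496,  0.22180676]), 'tcp_rot': array([-3.14004581e+00,  1.26447696e-04,  3.95810901e-01]), 'force': array([-0.59294197, -0.15211276, -0.40757252]), 'wrist_torque': array([0.04436644, 0.00402968, 0.05695006]), 'grip_force': 0.0, 'gripper_width': 0.0877630726067898} 0.0187
```

View pics/top0.png

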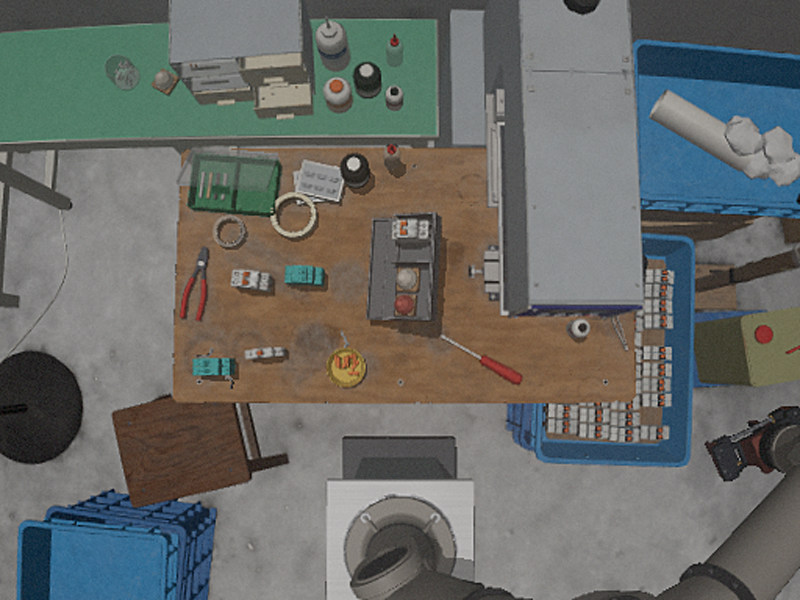

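View pics/scene0.png

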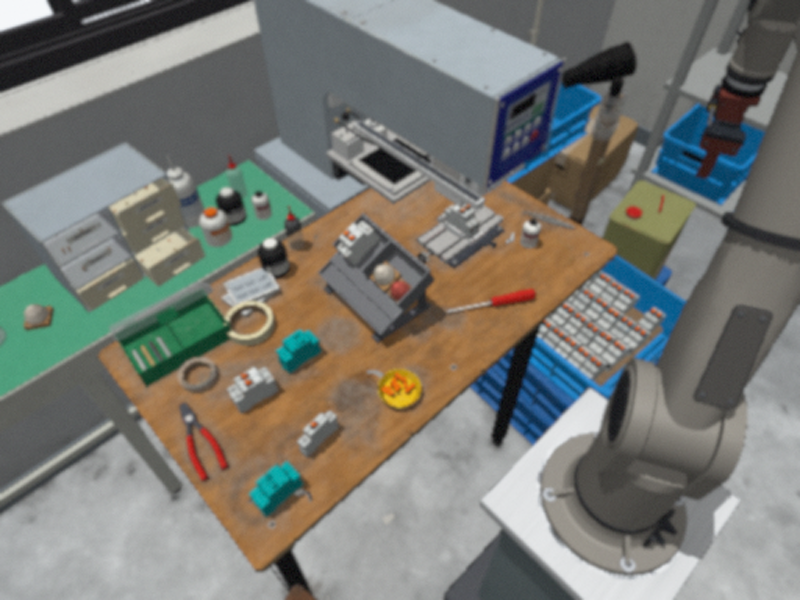

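The top view (800x600) shows two white breakers. The one at (251,280) is two-pole (wide) and the one at (265,354) is narrow (slim). The turquoise pieces at (304,274) and (212,367) are decoys. `breaker_in` is at (412,230), the screwdriver runs from handle (500,370) to tip (443,337), the dish is at (347,367), the bottle at (580,328) and the small tape roll at (230,232). I'll measure these and confirm with an enlarged crop.

```bash
python3 - <<'E'
from h import *
D=np.load("top.npz");im,d=D["im"],D["d"];C=cam("top");P=cloud(d,C)
np.save("P.npy",P)
s=512/800
def rect(name,u0,u1,v0,v1,zlo,zhi):
    u0,u1,v0,v1=[int(a*s) for a in(u0,u1,v0,v1)]
    Q=P[v0:v1,u0:u1].reshape(-1,3);Q=Q[(Q[:,2]>zlo)&(Q[:,2]<zhi)]
    r=cv2.minAreaRect((Q[:,:2]*1000).astype(np.float32));print(name,len(Q),"c",np.round(r[0],1),"size",np.round(r[1],1),"ang",round(r[2],1),"zmed/max",np.round(np.median(Q[:,2]),4),np.round(Q[:,2].max(),4))
rect("table",300,360,300,330,-1,1)
rect("wide",225,278,260,300,.03,.1);rect("wide nose",225,278,260,300,.055,.1)
rect("slim",240,292,340,368,.03,.1);rect("slim nose",240,292,340,368,.055,.1)
rect("turq1",280,330,255,295,.03,.1);rect("turq2",185,240,350,385,.03,.1)
rect("dish",320,372,340,392,.008,.1);rect("bottle",565,597,312,345,.03,.1);rect("tape",208,250,210,252,.009,.1)
# screwdriver red
hsv=cv2.cvtColor(im,cv2.COLOR_RGB2HSV);m=((hsv[...,0]<8)|(hsv[...,0]>172))&(hsv[...,1]>130)&(hsv[...,2]>60)
vv,uu=np.nonzero(m);k=(uu>465*s)&(uu<535*s)&(vv>340*s)&(vv<395*s);uv=np.c_[uu,vv][k]
X=plane(uv,C,d=.012);r=cv2.minAreaRect((X[:,:2]*1000).astype(np.float32));print("handle",len(uv),r)
print("tip on z.009",plane([[441*s,336*s],[443*s,337*s]],C,d=.009))
# tray grid
print("tray heights (mm)")
for v in range(205,335,6):
    print(v,[int(round(1000*np.nan_to_num(P[int(v*s),int(u*s),2]))) for u in range(360,450,5)])
for v,u in((220,375),(320,372),(323,432),(214,438)): print(u,v,P[int(v*s),int(u*s)].round(3))
print("machine",[ (u,v,P[int(v*s),int(u*s)].round(3).tolist()) for u,v in((500,290),(560,300),(620,250),(490,270),(475,270),(620,330))])
a=im[int(245*s):int(395*s),int(175*s):int(375*s)];b=im[int(200*s):int(350*s),int(350*s):int(550*s)]
cv2.imwrite("pics/crop1.png",cv2.resize(np.vstack([a,b])[...,::-1],None,fx=3,fy=3,interpolation=cv2.INTER_CUBIC))
E
```

```text
table 718 c [507.5 154.8] size [ 62.6 127.9] ang 0.2 zmed/max 0.0 0.0086
wide 268 c [578.2 322.2] size [79.7 36.5] ang 82.2 zmed/max 0.0581 0.0742
wide nose 143 c [578.2 321.5] size [42.6 36.1] ang 83.2 zmed/max 0.0631 0.0742
slim 129 c [424.4 288.9] size [17.7 78.6] ang 6.9 zmed/max 0.0599 0.0776
slim nose 74 c [424.5 287.9] size [17.6 42.5] ang 7.2 zmed/max 0.0636 0.0776
turq1 290 c [587.8 206.4] size [81.4 36.9] ang 87.7 zmed/max 0.0585 0.0741
turq2 267 c [394.2 401. ] size [33.1 81.7] ang 0.5 zmed/max 0.0594 0.0762
dish 295 c [390.5 113.3] size [87.9 78.3] ang 44.3 zmed/max 0.0149 0.0307
bottle 126 c [ 475.4 -382.4] size [36.3 39.8] ang 2.1 zmed/max 0.0581 0.0748
tape 257 c [693.7 377.7] size [98.3 78.9] ang 84.9 zmed/max 0.0192 0.0546
handle 194 ((386.5970458984375, -216.37448120117188), (98.19088745117188, 24.147714614868164), 63.32101821899414)
tip on z.009 [[ 0.45921279 -0.08939234  0.009     ]
 [ 0.45704812 -0.09371099  0.009     ]]
tray heights (mm)
205 [3, -1, 3, 2, 0, 0, 4, 5, -1, -3, -5, 3, -2, -1, -5, 0, -1, 0]
211 [2, -3, -2, -1, 0, 5, 5, 3, -1, -6, 1, 0, -3, 1, -2, -1
[... 1227 characters left out ...]
 48, 56, 67, 75, 79, 116, 120, 114, 101, 92, 96, 142, 115, 1, 2]
313 [-2, -2, 41, 49, 51, 66, 76, 78, 100, 101, 97, 96, 97, 95, 141, 112, 4, -3]
319 [2, 2, 51, 52, 64, 67, 68, 100, 112, 118, 125, 128, 135, 146, 150, 111, 1, -1]
325 [5, -3, 1, 3, 4, -2, 1, 1, -2, 4, 0, 4, 3, 0, 5, 3, -1, -1]
331 [-2, 0, 3, 4, -2, -2, -4, 5, -1, 0, 3, 1, -5, -2, 1, 6, 3, 4]
375 220 [0.708 0.053 0.051]
372 320 [0.494 0.058 0.055]
432 323 [ 0.49  -0.069 -0.002]
438 214 [ 0.733 -0.084 -0.   ]
machine [(500, 290, [0.537, -0.185, 0.225]), (560, 300, [0.496, -0.239, 0.455]), (620, 250, [0.572, -0.333, 0.457]), (490, 270, [0.604, -0.194, 0.022]), (475, 270, [0.607, -0.165, 0.004]), (620, 330, [0.472, -0.484, 0.001])]
```

View pics/crop1.png

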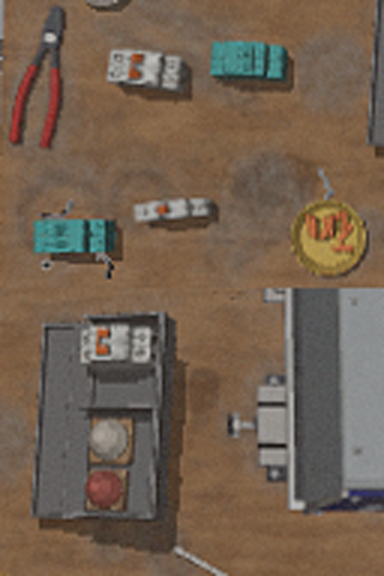

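The crop confirms the picks. The wide white breaker with orange levers is at crop (147,70), the slim white one at (175,210), and the turquoise ones are not meant. Next I'll check the machine clearance and fit a first tray pose.

```bash
cat >> h.py <<'E'
def to(pos,rot=None,st=None):
    """print shift (units of 0.25 m) and turn (units of 10deg) from measured pose; rot 3x3 or None"""
    st=st or status.observe(); A=R.from_euler('xyz',st["tcp_rot"]).as_matrix(); dp=np.array(pos)-st["position"]
    print("now",np.round(st["position"],4),np.round(st["tcp_rot"],4),"w",round(st["gripper_width"],4),"t",round(st["time_s"],2))
    print(" shift now-axes",np.round(A.T@dp/.25,3))
    if rot is not None:
        rv=R.from_matrix(A.T@rot).as_rotvec(); print(" turn",np.round(np.degrees(rv)/10,3)," shift after turn",np.round(rot.T@dp/.25,3))
def down(yaw): return R.from_euler('xyz',[np.pi,0,yaw]).as_matrix()
E
python3 - <<'E'
from h import *
S=np.load("scene.npz");Q=np.vstack([np.load("P.npy").reshape(-1,3),cloud(S["d"],cam("scene")).reshape(-1,3)])
Q=Q[np.isfinite(Q).all(1)]
for z0 in np.arange(.02,.5,.04):
    k=Q[(Q[:,2]>z0)&(Q[:,2]<z0+.04)&(Q[:,1]<-.13)&(Q[:,1]>-.6)&(Q[:,0]>.3)&(Q[:,0]<.9)]
    if len(k)>5: print(round(z0,2),len(k),"xmin",np.percentile(k[:,0],1).round(3),"ymin/max",np.percentile(k[:,1],[1,99]).round(3))
# tray first fit, direction of walls: left lip pixels of top cloud
P=np.load("P.npy");s=.64
L=P[int(225*s):int(318*s),int(372*s):int(384*s)].reshape(-1,3);L=L[(L[:,2]>.03)&(L[:,2]<.07)]
T=P[int(200*s):int(335*s),int(355*s):int(450*s)].reshape(-1,3);T=T[(T[:,2]>.03)]
r=cv2.minAreaRect((T[:,:2]*1000).astype(np.float32));print("tray xy box",r)
F=P[int(247*s):int(258*s),int(400*s):int(425*s)].reshape(-1,3)
A=np.c_[F[:,:2],np.ones(len(F))];print("floor plane",np.linalg.lstsq(A,F[:,2],rcond=None)[0],F.mean(0))
h=np.array([.3866,-.2164]);t=np.array([.458,-.0915]);u=(t-h)/np.linalg.norm(t-h);yaw=np.arctan2(u[1],u[0]);print("sd yaw",np.degrees(yaw),np.linalg.norm(t-h))
for y in(yaw,yaw-np.pi): to([.372,-.24,.25],down(y))
E
```

```text
0.02 1593 xmin 0.367 ymin/max [-0.392 -0.15 ]
0.06 788 xmin 0.468 ymin/max [-0.389 -0.179]
0.1 1027 xmin 0.735 ymin/max [-0.344 -0.186]
0.14 121 xmin 0.561 ymin/max [-0.261 -0.218]
0.18 62 xmin 0.505 ymin/max [-0.348 -0.183]
0.22 1719 xmin 0.493 ymin/max [-0.314 -0.18 ]
0.26 1296 xmin 0.478 ymin/max [-0.362 -0.187]
0.3 1936 xmin 0.48 ymin/max [-0.364 -0.187]
0.34 2123 xmin 0.481 ymin/max [-0.366 -0.187]
0.38 2308 xmin 0.481 ymin/max [-0.393 -0.187]
0.42 18033 xmin 0.484 ymin/max [-0.368 -0.189]
0.46 608 xmin 0.5 ymin/max [-0.367 -0.19 ]
tray xy box ((597.5812377929688, -6.1848602294921875), (146.3189239501953, 217.22618103027344), 86.41194152832031)
floor plane [-0.05015973 -0.43965553  0.10181723] [ 0.63163222 -0.02463224  0.08096443]
sd yaw 60.24523926880564 0.14386789078873718
now [ 0.26   -0.6224  0.2218] [-3.140e+00  1.000e-04  3.958e-01] w 0.0878 t 0.1
 shift now-axes [ 1.003 -1.239 -0.111]
 turn [-9.000e-03 -2.000e-03 -3.757e+00]  shift after turn [ 1.55  -0.37  -0.113]
now [ 0.26   -0.6224  0.2218] [-3.140e+00  1.000e-04  3.958e-01] w 0.0878 t 0.1
 shift now-axes [ 1.003 -1.239 -0.111]
 turn [-3.0000e-03  1.1000e-02  1.4243e+01]  shift after turn [-1.55   0.37  -0.113]
```

```bash
python3 -m jog '[[0.14,-0.177,-0.016,0,0,0,1],[0.14,-0.177,-0.016,0,0,0,1],[0.14,-0.177,-0.016,0,0,0,1],[0.14,-0.177,-0.016,0,0,0,1],[0.14,-0.177,-0.016,0,0,0,1],[0.14,-0.177,-0.016,0,0,0,1],[0.14,-0.177,-0.016,0,0,0,1],[0,0,0,0,0,-0.94,1],[0,0,0,0,0,-0.94,1],[0,0,0,0,0,-0.94,1],[0,0,0,0,0,-0.94,1],[0,0,0,0,0,0,1]]' 40
python3 - <<'E'
from h import *
st=status.observe();im,d=optics.get_image("wrist");C=cam("wrist",st)
print(st["position"],st["tcp_rot"])
cv2.imwrite("pics/w1.png",im[...,::-1])
hsv=cv2.cvtColor(im,cv2.COLOR_RGB2HSV);m=((hsv[...,0]<8)|(hsv[...,0]>172))&(hsv[...,1]>130)&(hsv[...,2]>50)
n,l,s_,c=cv2.connectedComponentsWithStats(m.astype(np.uint8));i=1+np.argmax(s_[1:,4]);v,u=np.nonzero(l==i)
X=plane(np.c_[u,v],C,d=.012);print(s_[i],cv2.minAreaRect((X[:,:2]*1000).astype(np.float32)))
print(np.array(C[2]).round(3).tolist())
E
```

```text
time_s: 1.6
position: [0.3666, -0.2425, 0.2504]
tcp_rot: [-3.141, 0.0, 1.051]
force: [0.6, 0.4, 0.3]
gripper_width: 0.0879
grip_force: 0.0
[ 0.36663032 -0.24245133  0.2504349 ] [-3.14107845e+00  2.17985925e-05  1.05051955e+00]
[ 251  102   20   76 1277] ((387.6373596191406, -216.23934936523438), (101.07014465332031, 26.227754592895508), 60.92234802246094)
[[0.868, -0.479, -0.134, 0.403], [-0.497, -0.836, -0.234, -0.179], [-0.0, 0.269, -0.963, 0.413], [0.0, 0.0, 0.0, 1.0]]
```

View pics/w1.png

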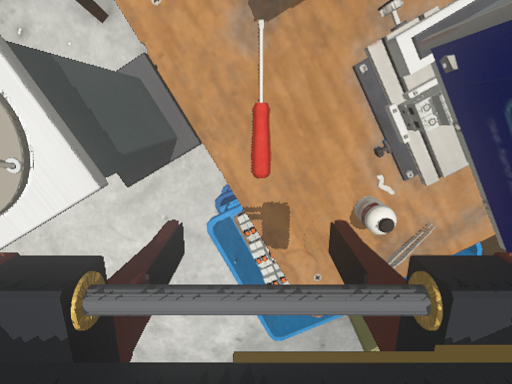

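The wrist view shows the red handle at columns 251-271, rows 102-178, with the shank going up to (262,20). It agrees with the top view.

```bash
python3 - <<'E'
from h import *
to([.3847,-.2214,.0095],down(np.radians(60.9)))
E
```

```text
now [ 0.3667 -0.2425  0.2504] [-3.1411  0.      1.0486] w 0.0875 t 1.65
 shift now-axes [0.109 0.021 0.964]
 turn [-0.003  0.    -0.082]  shift after turn [0.109 0.022 0.964]
```

```bash
python3 -m jog '[[0.109,0.022,0,0,0,-0.08,1],[0,0,0.24,0,0,0,1],[0,0,0.24,0,0,0,1],[0,0,0.24,0,0,0,1],[0,0,0.13,0,0,0,1],[0,0,0.06,0,0,0,1],[0,0,0.044,0,0,0,1],[0,0,0,0,0,0,1]]' 40
python3 - <<'E'
from h import *
to([.3847,-.2214,.0095],down(np.radians(60.9)))
E
```

```text
time_s: 2.65
position: [0.3856, -0.2218, 0.0124]
tcp_rot: [3.141, 0.0, 1.065]
force: [0.3, 0.0, 0.4]
gripper_width: 0.0881
grip_force: 0.0
now [ 0.3856 -0.2218  0.0124] [3.1411 0.     1.0653] w 0.0881 t 2.65
 shift now-axes [-0.    -0.004  0.012]
 turn [0.003 0.    0.014]  shift after turn [-0.    -0.004  0.012]
```

```bash
python3 -m jog '[[0,0,0.006,0,0,0,-1],[0,0,0,0,0,0,-1],[0,0,0,0,0,0,-1],[0,0,0,0,0,0,-1],[0,0,0,0,0,0,-1],[0,0,-0.1,0,0,0,-1],[-0.08,0,-0.2,0,0,0,-1],[0,-0.1,-0.2,0,0,0,-1]]' 40
python3 - <<'E'
from h import *
to([.41,.03,.25],down(0))
E
```

```text
time_s: 3.65
position: [0.3539, -0.2283, 0.1371]
tcp_rot: [3.141, -0.0, 1.064]
force: [-0.2, -0.1, 0.4]
gripper_width: 0.0113
grip_force: 0.0
now [ 0.3539 -0.2283  0.1371] [ 3.1408e+00 -3.0000e-04  1.0640e+00] w 0.0113 t 3.65
 shift now-axes [ 1.012 -0.305 -0.451]
 turn [ 3.000e-03 -4.000e-03  6.096e+00]  shift after turn [ 0.224 -1.033 -0.451]
```

The fingers were still closing when I lifted: they close at about 77 mm/s. I'll look again.

```bash
cat > sd.py <<'E'
from h import *
st=status.observe();im,d=optics.get_image("wrist");C=cam("wrist",st)
hsv=cv2.cvtColor(im,cv2.COLOR_RGB2HSV);m=((hsv[...,0]<8)|(hsv[...,0]>172))&(hsv[...,1]>130)&(hsv[...,2]>50)
n,l,s_,c=cv2.connectedComponentsWithStats(m.astype(np.uint8));i=1+np.argmax(s_[1:,4]);v,u=np.nonzero(l==i)
X=plane(np.c_[u,v],C,d=.012);print(s_[i],cv2.minAreaRect((X[:,:2]*1000).astype(np.float32)))
E
python3 -m jog '[[-0.06,0.1,-0.1,0,0,0,1],[0,0,0,0,0,0,1],[0,0,0,0,0,0,1],[0,0,0,0,0,0,1],[0,0,0,0,0,0,1],[0,0,0,0,0,0,1],[0,0,0,0,0,0,1],[0,0,0,0,0,0,1]]' 40
python3 sd.py
```

```text
time_s: 4.65
position: [0.3683, -0.2522, 0.1606]
tcp_rot: [-3.142, -0.0, 1.066]
force: [-0.1, 0.4, -0.6]
gripper_width: 0.0863
grip_force: 0.0
[ 244   92   25   97 2119] ((387.22637939453125, -216.12515258789062), (100.64962768554688, 25.85503578186035), 61.70446014404297)
```

Unmoved. I'll retry the grasp with a longer close.

```bash
python3 - <<'E'
from h import *
to([.3847,-.2214,.0095],down(np.radians(61.2)))
E
```

```text
now [ 0.3683 -0.2523  0.1607] [3.1415 0.     1.066 ] w 0.0872 t 4.7
 shift now-axes [ 0.14  -0.002  0.605]
 turn [ 0.001  0.    -0.012]  shift after turn [ 0.14  -0.002  0.605]
```

```bash
python3 -m jog '[[0.14,-0.002,0.1,0,0,0,1],[0,0,0.23,0,0,0,0.2],[0,0,0.2,0,0,0,0.2],[0,0,0.06,0,0,0,0.2],[0,0,0.018,0,0,0,0.2],[0,0,0,0,0,0,-1],[0,0,0,0,0,0,-1],[0,0,0,0,0,0,-1],[0,0,0,0,0,0,-1],[0,0,0,0,0,0,-1]]' 40

```

```text
time_s: 5.95
position: [0.3854, -0.2219, 0.0096]
tcp_rot: [3.14, 0.0, 1.066]
force: [-1.9, 0.5, 7.9]
gripper_width: 0.0243
grip_force: 40.0
```

```bash
python3 -m jog '[[0,0,-0.06,0,0,0,-1],[0,0,-0.15,0,0,0,-1],[-0.06,-0.05,-0.2,0,0,0,-1],[-0.02,-0.15,-0.12,0,0,0,-1],[0,0,0,0,0,0,-1]]' 40
python3 - <<'E'
from h import *
to([.41,.03,.27],down(0))
E
python3 sd.py
```

```text
time_s: 6.58
position: [0.3301, -0.2149, 0.1435]
tcp_rot: [3.138, 0.001, 1.065]
force: [-0.1, -0.7, -1.2]
gripper_width: 0.0248
grip_force: 40.0
now [ 0.3301 -0.2149  0.1435] [3.1381e+00 1.3000e-03 1.0648e+00] w 0.0248 t 6.58
 shift now-axes [ 1.011 -0.193 -0.508]
 turn [ 2.200e-02 -4.000e-03  6.101e+00]  shift after turn [ 0.32  -0.98  -0.506]
[ 234  142   45  142 5588] ((311.62652587890625, -247.92092895507812), (160.66973876953125, 49.60087585449219), 60.862979888916016)
```

```bash
python3 -m jog '[[0.168,-0.032,-0.085,0,0,0,-1],[0.168,-0.032,-0.085,0,0,0,-1],[0.168,-0.032,-0.085,0,0,0,-1],[0.168,-0.032,-0.085,0,0,0,-1],[0.168,-0.032,-0.085,0,0,0,-1],[0.168,-0.032,-0.085,0,0,0,-1],[0,0,-0.1,0,0,0.87,-1],[0,0,-0.1,0,0,0.87,-1],[0,0,-0.1,0,0,0.87,-1],[0,0,-0.05,0,0,0.87,-1],[0,0,0,0,0,0.87,-1],[0,0,0,0,0,0.87,-1]]' 40
python3 -m jog '[[0.1,0,0,0,0,0.88,-1],[0.16,0,0,0,0,0,-1],[0.16,0.1,0,0,0,0,-1],[0,0,0,0,0,0,-1],[0,0,0,0,0,0,-1]]'
python3 - <<'E'
from h import *
to([.53,0,.36],down(0))
st=status.observe();im,d=optics.get_image("wrist");C=cam("wrist",st);np.savez("w2.npz",im=im,d=d,pos=st["position"],rot=st["tcp_rot"])
cv2.imwrite("pics/w2.png",im[...,::-1])
E
```

```text
time_s: 8.12
position: [0.4116, 0.0294, 0.3558]
tcp_rot: [-3.141, 0.001, 0.151]
force: [-0.6, 1.0, -0.4]
gripper_width: 0.0247
grip_force: 40.0
time_s: 8.75
position: [0.5157, 0.0087, 0.3553]
tcp_rot: [-3.14, 0.002, 0.002]
force: [-0.1, 0.7, -0.4]
gripper_width: 0.0247
grip_force: 40.0
now [0.5157 0.0087 0.3553] [-3.1405e+00  1.9000e-03  2.1000e-03] w 0.0247 t 8.75
 shift now-axes [ 0.057  0.035 -0.019]
 turn [-0.006  0.011  0.012]  shift after turn [ 0.057  0.035 -0.019]
```

View pics/w2.png

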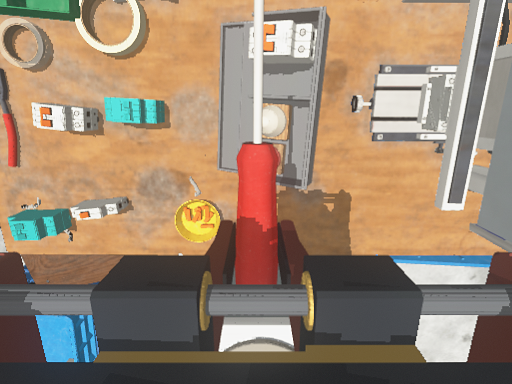

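Wrist view: the tray's left lip runs from (224,12) to (220,170) and its right wall from (328,8) to (305,187). `breaker_in` is at (283,38), and the screwdriver is held straight at column 258. I'll fit the tray pose from this cloud.

```bash
python3 - <<'E'
from h import *
D=np.load("w2.npz");C=cam("wrist",dict(position=D["pos"],tcp_rot=D["rot"]));Pw=cloud(D["d"],C)
Pw[240:]=np.nan
for nm,P in(("wrist",Pw),("top",np.load("P.npy"))):
    Q=P.reshape(-1,3);Q=Q[np.isfinite(Q).all(1)]
    Q=Q[(Q[:,2]>.03)&(Q[:,2]<.17)&(Q[:,0]>.44)&(Q[:,0]<.76)&(Q[:,1]>-.11)&(Q[:,1]<.09)]
    psi=0
    for it in range(3):
        c,s=np.cos(np.radians(25)),np.sin(np.radians(25))
        B=R.from_euler('z',psi).as_matrix()@np.array([[0,1,0],[-c,0,s],[s,0,c]])  # columns tray x,y,z
        T=Q@B
        def edge(sgn):
            o=[]
            for y in np.arange(T[:,1].min()+.012,T[:,1].max()-.012,.006):
                k=T[np.abs(T[:,1]-y)<.003]
                if len(k)>4: o.append((y,sgn*np.percentile(sgn*k[:,0],97)))
            o=np.array(o);return np.polyfit(o[:,0],o[:,1],1),np.std(o[:,1]-np.polyval(np.polyfit(o[:,0],o[:,1],1),o[:,0])),o[:,1].mean()
        (lo,ls,lm),(hi,hs,hm)=edge(-1),edge(1); 
        print(nm,"psi",round(np.degrees(psi),2),"slopes",lo[0].round(4),hi[0].round(4),"rms",round(ls,4),round(hs,4),"x lo/hi",lm.round(4),hm.round(4),"y",np.percentile(T[:,1],[.3,1,99,99.7]).round(4))
        psi-=lo[0]
    x0=lm
    lane=T[(T[:,0]>x0+.008)&(T[:,0]<x0+.030)];rib=T[(T[:,0]>x0+.043)&(T[:,0]<x0+.060)]
    print(" z lane/rib med",np.median(lane[:,2]).round(4),np.median(rib[:,2]).round(4))
    ym=T[:,1].min()
    fl=T[(T[:,0]>x0+.075)&(T[:,0]<x0+.14)&(T[:,1]>ym+.122)&(T[:,1]<ym+.150)];print(" far floor z",np.median(fl[:,2]).round(4),len(fl))
    up=T[(T[:,0]>hm-.006)];print(" upper wall top z pct",np.percentile(up[:,2],[50,80,90]).round(4))
    br=T[(T[:,2]>np.median(lane[:,2])+.052)&(T[:,0]>x0+.06)&(T[:,1]>ym+.1)];r=cv2.minAreaRect((br[:,:2]*1000).astype(np.float32));print(" breaker_in nose",np.round(r[0],1),np.round(r[1],1),round(r[2],1),"top z",np.median(br[:,2]).round(4), "y",np.percentile(br[:,1],[2,98]).round(4),"x",np.percentile(br[:,0],[2,98]).round(4))
E
```

```text
wrist psi 0.0 slopes 0.0557 0.0493 rms 0.0003 0.0006 x lo/hi -0.0373 0.1166 y [0.4905 0.4923 0.7041 0.7063]
wrist psi -3.19 slopes 0.0064 -0.0024 rms 0.0005 0.0005 x lo/hi -0.0672 0.0864 y [0.4917 0.4938 0.7032 0.7043]
wrist psi -3.56 slopes -0.0002 -0.0076 rms 0.0003 0.0005 x lo/hi -0.0707 0.0829 y [0.4916 0.4938 0.703  0.7041]
 z lane/rib med 0.0797 0.0877
 far floor z 0.0797 904
 upper wall top z pct [0.1187 0.1199 0.1204]
 breaker_in nose [ 37.2 669.2] [35.2 34.9] 89.8 top z 0.1429 y [0.6521 0.6858] x [0.0233 0.0541]
top psi 0.0 slopes 0.057 0.0554 rms 0.0013 0.0007 x lo/hi -0.0362 0.1166 y [0.487  0.4888 0.704  0.706 ]
top psi -3.27 slopes 0.005 0.0039 rms 0.0013 0.0006 x lo/hi -0.0669 0.0858 y [0.4886 0.4892 0.7027 0.704 ]
top psi -3.55 slopes -0.0012 -0.0011 rms 0.0016 0.0007 x lo/hi -0.0695 0.0831 y [0.4886 0.489  0.7026 0.704 ]
 z lane/rib med 0.0793 0.0875
 far floor z 0.0797 116
 upper wall top z pct [0.1026 0.119  0.1207]
 breaker_in nose [ 33.3 668.2] [44.7 36.4] 0.2 top z 0.1425 y [0.6505 0.6847] x [0.0113 0.055 ]
```

```bash
cat >> h.py <<'E'
_c,_s=np.cos(np.radians(25)),np.sin(np.radians(25))
def _B(p): return R.from_euler('z',np.radians(p)).as_matrix()@np.array([[0,1,0],[-_c,0,_s],[_s,0,_c]])
TO=_B(-3.56)@np.array([.0063,.5975,.0757]); TR=_B(-3.45)   # tray origin, axes (columns x,y,z)
def tray(x,y,z): return TO+TR@(np.array([x,y,z])/1000)
def intray(p): return (np.asarray(p)-TO)@TR*1000
TOOL=np.c_[TR[:,1],TR[:,0],-TR[:,2]]   # tool x=tray y, tool y=tray x, tool z=-tray z
E
python3 - <<'E'
from h import *
D=np.load("w2.npz");C=cam("wrist",dict(position=D["pos"],tcp_rot=D["rot"]));P=cloud(D["d"],C)
A=R.from_euler('xyz',D["rot"]).as_matrix()
Q=(P.reshape(-1,3)-D["pos"])@A;Q=Q[np.isfinite(Q).all(1)]*1000
k=Q[(abs(Q[:,2])<45)&(abs(Q[:,1])<30)&(Q[:,0]>-60)]
for x in range(-20,160,15):
    b=k[abs(k[:,0]-x)<5]
    if len(b)>3: print(x,len(b),"y med",np.median(b[:,1]).round(1),"z top",np.percentile(b[:,2],10).round(1))
print(TO.round(4),TR.round(3).tolist())
print("hover");to(tray(-58,-56,110),TOOL)
E
```

```text
-20 593 y med 0.2 z top -14.4
-5 901 y med 0.7 z top -30.1
10 2183 y med 0.2 z top -40.9
25 688 y med 0.7 z top -12.4
40 684 y med 0.7 z top -12.3
55 560 y med 0.7 z top -11.0
70 171 y med 1.3 z top -2.8
85 182 y med 1.2 z top -2.7
100 216 y med 1.7 z top -2.9
115 226 y med 1.4 z top -3.0
[ 0.598  -0.0109  0.0713] [[-0.055, 0.998, 0.025], [-0.905, -0.06, 0.422], [0.423, 0.0, 0.906]]
hover
now [0.5154 0.009  0.3557] [-3.141e+00  1.100e-03  2.600e-03] w 0.0248 t 8.8
 shift now-axes [ 0.132 -0.329  0.837]
 turn [-2.502 -0.072  0.356]  shift after turn [ 0.11  -0.659  0.616]
```

```bash
python3 -m jog '[[0,0,0,-0.83,-0.024,0.12,-1],[0,0,0,-0.83,-0.024,0.12,-1],[0,0,0,-0.83,-0.024,0.12,-1],[0.028,-0.165,0.154,0,0,0,-1],[0.028,-0.165,0.154,0,0,0,-1],[0.028,-0.165,0.154,0,0,0,-1],[0.028,-0.165,0.154,0,0,0,-1],[0,0,0,0,0,0,-1],[0,0,0,0,0,0,-1]]' 40
python3 - <<'E'
from h import *
to(tray(-58,-56,14.5),TOOL)
E
```

```text
time_s: 9.93
position: [0.5497, 0.091, 0.1488]
tcp_rot: [2.707, -0.003, -0.062]
force: [0.1, 0.3, -0.9]
gripper_width: 0.025
grip_force: 40.0
now [0.5497 0.091  0.1488] [ 2.7071 -0.0029 -0.0619] w 0.025 t 9.93
 shift now-axes [-0.008 -0.004  0.39 ]
 turn [-0.01  -0.011 -0.016]  shift after turn [-0.007 -0.005  0.39 ]
```

```bash
python3 -m jog '[[-0.008,-0.004,0.16,-0.01,-0.01,-0.016,-1],[0,0,0.13,0,0,0,-1],[0,0,0.05,0,0,0,-1],[0,0,0.03,0,0,0,-1],[0,0,0.015,0,0,0,-1],[0,0,0,0,0,0,-1]]' 40
python3 - <<'E'
from h import *
to(tray(-58,-56,14),TOOL);print(intray(status.observe()["position"]),status.observe()["force"])
E
```

```text
time_s: 10.68
position: [0.5454, 0.0518, 0.06]
tcp_rot: [2.706, 0.0, -0.06]
force: [-0.5, 0.0, -0.5]
gripper_width: 0.0249
grip_force: 40.0
now [0.5454 0.0518 0.06  ] [ 2.7057e+00  4.0000e-04 -6.0200e-02] w 0.0249 t 10.68
 shift now-axes [0.001 0.002 0.004]
 turn [-0.002  0.002  0.001]  shift after turn [0.001 0.002 0.004]
[-58.62415539 -56.24410666  14.92518225] [-0.47879083  0.02213611 -0.45141631]
```

Next I release to about 40 mm, retreat along the tool axis, and look at the lane from above.

```bash
python3 -m jog '[[0,0.002,0.006,0,0,0,-1],[0,0,0,0,0,0,-0.1],[0,0,0,0,0,0,-0.1],[0,0,0,0,0,0,-0.1],[0,0,-0.05,0,0,0,-0.1],[0,0,-0.2,0,0,0,-0.1],[0,0,-0.2,0,0,0,0.5],[0,0,-0.24,0,0,0,1],[0,0,-0.24,0,0,0,1],[0,0,0,0,0,0,1]]'
python3 - <<'E'
from h import *
st=status.observe();im,d=optics.get_image("wrist");C=cam("wrist",st);P=cloud(d,C)
cv2.imwrite("pics/w3.png",im[...,::-1])
T=(P-TO)@TR*1000
hsv=cv2.cvtColor(im,cv2.COLOR_RGB2HSV);m=((hsv[...,0]<8)|(hsv[...,0]>172))&(hsv[...,1]>130)&(hsv[...,2]>50)
k=T[m];k=k[(abs(k[:,0]+58)<25)&(abs(k[:,1])<120)&(k[:,2]<45)];print("handle n",len(k),"x",np.percentile(k[:,0],[2,98]).round(1),"y",np.percentile(k[:,1],[1,99]).round(1),"ztop",np.percentile(k[:,2],95).round(1))
b=T[(T[...,2]>50)&(T[...,2]<75)&(T[...,1]>20)&(T[...,1]<110)&(abs(T[...,0]-30)<50)];print("brk y",np.percentile(b[:,1],[2,98]).round(1),"x",np.percentile(b[:,0],[2,98]).round(1),len(b))
sh=T[(T[...,2]>9)&(T[...,2]<20)&(T[...,1]>20)&(T[...,1]<95)&(abs(T[...,0]+58)<14)];print("shank",len(sh),np.median(sh,0).round(1) if len(sh) else "")
to([.5782,.322,.20],down(np.radians(-90)))
E
```

```text
time_s: 11.92
position: [0.5523, 0.1529, 0.274]
tcp_rot: [2.711, -0.006, -0.057]
force: [0.6, -0.2, -0.3]
gripper_width: 0.076
grip_force: 0.0
handle n 1169 x [-76.4 -54.3] y [-97.9  -1.7] ztop 29.5
brk y [54.5 88.3] x [-8.  59.6] 1807
shank 247 [-66.3  59.3  15.7]
now [0.5516 0.1505 0.2713] [ 2.7081e+00 -2.2000e-03 -5.8400e-02] w 0.0802 t 11.97
 shift now-axes [ 0.066 -0.747 -0.031]
 turn [ 1.979 -1.886  8.516]  shift after turn [-0.686 -0.107  0.285]
```

View pics/w3.png

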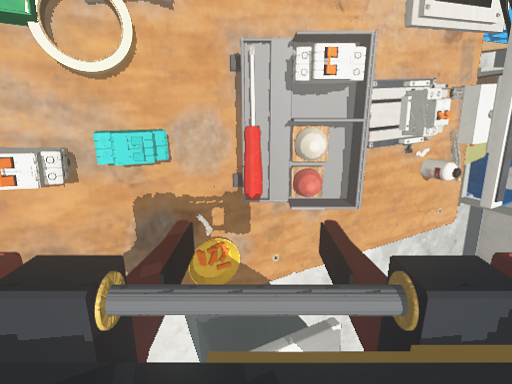

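The screwdriver is lying in the lane, handle towards the robot: handle at pixel (253,160), tip at (250,50). Its height and y match the target. The wide breaker is next.

```bash
python3 - <<'E'
from h import *
to([.5782,.3218,.22],down(np.radians(-7.8)))
E
```

```text
now [0.5516 0.1505 0.2713] [ 2.7081e+00 -2.2000e-03 -5.8400e-02] w 0.0802 t 11.97
 shift now-axes [ 0.066 -0.713 -0.103]
 turn [ 2.482 -0.109  0.436]  shift after turn [ 0.013 -0.693  0.205]
```

```bash
python3 -m jog '[[0.02,-0.2,0,0.83,-0.036,0.145,1],[0.01,-0.15,0,0.83,-0.036,0.145,1],[0,-0.15,0,0.83,-0.036,0.145,1],[0,-0.15,0.1,0,0,0,1],[0,0,0.1,0,0,0,1],[0,0,0,0,0,0,1],[0,0,0,0,0,0,1]]' 45
cat > brk.py <<'E'
import sys
from h import *
x0,y0=float(sys.argv[1]),float(sys.argv[2])
st=status.observe();im,d=optics.get_image("wrist");C=cam("wrist",st);P=cloud(d,C)
if len(sys.argv)>3: cv2.imwrite("pics/"+sys.argv[3],im[...,::-1])
Q=P.reshape(-1,3);Q=Q[np.isfinite(Q).all(1)&(abs(Q[:,0]-x0)<.055)&(abs(Q[:,1]-y0)<.055)]
for n,a,b in(("body",.025,.1),("shoulder",.04,.051),("nose",.056,.1)):
    k=Q[(Q[:,2]>a)&(Q[:,2]<b)]
    r=cv2.minAreaRect((k[:,:2]*1000).astype(np.float32));print(n,len(k),np.round(r[0],1),np.round(r[1],1),round(r[2],2),"zmed",np.median(k[:,2]).round(4))
to([x0,y0,.2])
E
python3 brk.py .5782 .3218
```

```text
time_s: 12.85
position: [0.5737, 0.302, 0.1816]
tcp_rot: [3.139, 0.004, -0.139]
force: [-0.4, 0.0, 0.8]
gripper_width: 0.0881
grip_force: 0.0
body 2906 [578.8 322. ] [80.1 36. ] 83.37 zmed 0.0616
shoulder 1103 [579.1 322. ] [80.1 35.5] 83.19 zmed 0.0458
nose 1589 [578.7 321.9] [44.7 35.9] 83.52 zmed 0.0632
now [0.574  0.3023 0.1822] [ 3.1399e+00  2.6000e-03 -1.3900e-01] w 0.0879 t 12.9
 shift now-axes [ 0.006 -0.079 -0.071]
```

```bash
python3 - <<'E'
from h import *
to([.5787,.3219,.049],down(np.radians(-6.6)))
E
```

```text
now [0.574  0.3023 0.1822] [ 3.1399e+00  2.6000e-03 -1.3900e-01] w 0.0879 t 12.9
 shift now-axes [ 0.009 -0.081  0.533]
 turn [ 0.009  0.015 -0.136]  shift after turn [ 0.01  -0.08   0.533]
```

```bash
python3 -m jog '[[0.009,-0.08,0.1,0,0,-0.136,1],[0,0,0.2,0,0,0,1],[0,0,0.13,0,0,0,1],[0,0,0.06,0,0,0,1],[0,0,0.034,0,0,0,1],[0,0,0,0,0,0,1]]' 45
python3 - <<'E'
from h import *
to([.5787,.3219,.049],down(np.radians(-6.6)))
E
```

```text
time_s: 13.65
position: [0.5786, 0.3224, 0.0512]
tcp_rot: [3.14, 0.003, -0.115]
force: [-0.2, 0.1, 0.9]
gripper_width: 0.0877
grip_force: 0.0
now [0.5786 0.3224 0.0512] [ 3.1405e+00  2.5000e-03 -1.1460e-01] w 0.0877 t 13.65
 shift now-axes [0.001 0.002 0.009]
 turn [0.007 0.014 0.003]  shift after turn [0.001 0.002 0.009]
```

```bash
python3 -m jog '[[0.001,0.001,0.008,0,0,0,-1],[0,0,0,0,0,0,-1],[0,0,0,0,0,0,-1],[0,0,0,0,0,0,-1],[0,0,0,0,0,0,-1],[0,0,0,0,0,0,-1],[0,0,-0.05,0,0,0,-1],[0,0,-0.15,0,0,0,-1],[0,0,-0.24,0,0,0,-1],[0,0,-0.24,0,0,0,-1],[0,0,-0.12,0,0,0,-1],[0,0,0,0,0,0,-1]]' 45
python3 - <<'E'
from h import *
to(tray(30,32,130),TOOL)
E
```

```text
time_s: 15.15
position: [0.5798, 0.3231, 0.2514]
tcp_rot: [-3.14, -0.001, -0.114]
force: [-0.4, -0.3, -3.7]
gripper_width: 0.0446
grip_force: 45.0
now [0.5798 0.3231 0.2514] [-3.1404e+00 -7.0000e-04 -1.1420e-01] w 0.0446 t 15.15
 shift now-axes [0.346 1.202 0.197]
 turn [-2.506  0.063 -0.306]  shift after turn [0.281 1.02  0.695]
```

```bash
python3 -m jog '[[0,0,0,-0.835,0.021,-0.102,-1],[0,0,0,-0.835,0.021,-0.102,-1],[0,0,0,-0.835,0.021,-0.102,-1],[0.047,0.17,0.08,0,0,0,-1],[0.047,0.17,0.1,0,0,0,-1],[0.047,0.17,0.12,0,0,0,-1],[0.047,0.17,0.12,0,0,0,-1],[0.047,0.17,0.12,0,0,0,-1],[0.047,0.17,0.12,0,0,0,-1],[0,0,0,0,0,0,-1],[0,0,0,0,0,0,-1],[0,0,0,0,0,0,-1]]' 45
cat > look.py <<'E'
from h import *
import sys
st=status.observe();im,d=optics.get_image("wrist");C=cam("wrist",st);P=cloud(d,C);T=(P-TO)@TR*1000
if len(sys.argv)>1: cv2.imwrite("pics/"+sys.argv[1],im[...,::-1])
np.save("T.npy",T)
def st3(n,k): print(n,len(k),"x",np.percentile(k[:,0],[2,98]).round(1),"y",np.percentile(k[:,1],[2,98]).round(1),"z",np.median(k[:,2]).round(1)) if len(k)>5 else print(n,len(k))
A=R.from_euler('xyz',st["tcp_rot"]).as_matrix();H=(P-st["position"])@A*1000
b=(H[...,2]>-25)&(H[...,2]<20)&(abs(H[...,1])<45)&(abs(H[...,0])<30);st3("held (tool fr)",H[b&np.isfinite(H[...,0])])
k=T[~b];k=k[np.isfinite(k).all(1)]
bi=k[(k[:,2]>60)&(k[:,2]<72)&(k[:,1]>47)&(k[:,1]<106)&(k[:,0]>-8)&(k[:,0]<75)];st3("brk_in nose",bi)
wl=k[(abs(k[:,2]-42)<3.5)&(k[:,0]>67)&(k[:,0]<85)&(k[:,1]<100)];st3("upper wall top",wl)
wl=k[(abs(k[:,2]-42)<4)&(k[:,1]>0)&(k[:,1]<14)&(k[:,0]>0)&(k[:,0]<65)];st3("divider top",wl)
wl=k[(abs(k[:,2]-42)<4)&(k[:,1]>98)&(k[:,1]<116)&(k[:,0]>0)&(k[:,0]<65)];st3("far wall top",wl)
fl=k[(k[:,1]>15)&(k[:,1]<47)&(k[:,0]>-10)&(k[:,0]<70)&(k[:,2]<9)];st3("floor",fl)
rb=k[(k[:,0]>-37)&(k[:,0]<-17)&(abs(k[:,1])<95)&(k[:,2]<20)];st3("rib",rb)
E
python3 look.py w4.png; python3 -c "
from h import *
to(tray(30,31.5,54.5),TOOL)"
```

```text
time_s: 16.65
position: [0.6307, 0.0194, 0.2064]
tcp_rot: [2.704, 0.005, -0.057]
force: [-0.1, -0.1, -2.7]
gripper_width: 0.0447
grip_force: 45.0
held (tool fr) 8183 x [-16.1  18.1] y [-36.2  37.6] z -13.9
brk_in nose 2242 x [ 3.9 46.7] y [54.8 89.6] z 66.9
upper wall top 813 x [69.6 78.6] y [-105.7   98.4] z 43.9
divider top 0
far wall top 383 x [ 1.3 63.6] y [104.6 108. ] z 44.1
floor 1207 x [-8.7 68.5] y [25.3 43.6] z 4.2
rib 1315 x [-36.7 -18. ] y [16.6 93.4] z 12.2
now [0.6308 0.0194 0.2066] [ 2.7036  0.005  -0.0575] w 0.0448 t 16.7
 shift now-axes [0.003 0.007 0.327]
 turn [0.009 0.019 0.027]  shift after turn [0.002 0.008 0.327]
```

View pics/w4.png

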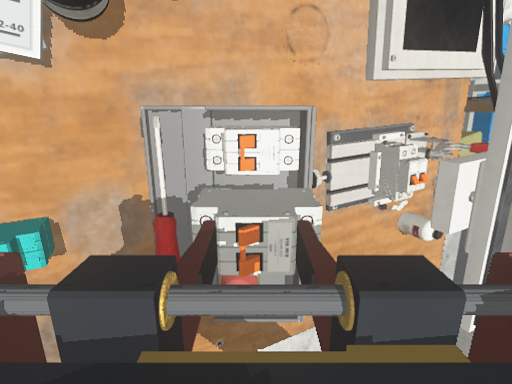

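Wrist view: the held breaker is at (257,245) over the gap, and `breaker_in` is at (255,150). The measured tray frame agrees (floor at 4, walls at 44). I'll descend.

```bash
python3 -m jog '[[0.003,0.007,0.1,0.009,0.019,0.027,-1],[0,0,0.05,0,0,0,-1],[0,0,0,0,0,0,-1],[0,0,0.05,0,0,0,-1],[0,0,0.05,0,0,0,-1],[0,0,0.03,0,0,0,-1],[0,0,0.02,0,0,0,-1],[0,0,0,0,0,0,-1]]' 45
python3 -c "
from h import *
to(tray(30,31.5,54.0),TOOL);print(intray(status.observe()['position']))"
```

```text
time_s: 17.7
position: [0.6296, -0.0148, 0.1388]
tcp_rot: [2.706, -0.0, -0.062]
force: [0.9, 3.7, -7.1]
gripper_width: 0.0445
grip_force: 45.0
now [ 0.6296 -0.0148  0.1388] [ 2.7064e+00 -1.0000e-04 -6.1800e-02] w 0.0445 t 17.7
 shift now-axes [-0.001 -0.001  0.025]
 turn [-0.006  0.003 -0.009]  shift after turn [-0.001 -0.001  0.025]
[30.34613452 31.82182495 60.35659897]
```

```bash
python3 -m jog '[[0,0,0.012,0,0,0,-1],[0,0,0.012,0,0,0,-1],[0,0,0,0,0,0,-1],[0,0,0,0,0,0,-1]]' 45
python3 -c "
from h import *
to(tray(30,31.5,53.5),TOOL);print(intray(status.observe()['position']))"
```

```text
time_s: 18.2
position: [0.6298, -0.0169, 0.1341]
tcp_rot: [2.707, -0.001, -0.062]
force: [0.6, 5.8, -4.6]
gripper_width: 0.0447
grip_force: 45.0
now [ 0.6298 -0.0169  0.1341] [ 2.7065e+00 -1.1000e-03 -6.1500e-02] w 0.0447 t 18.2
 shift now-axes [-0.002 -0.001  0.007]
 turn [-0.007 -0.002 -0.009]  shift after turn [-0.002 -0.001  0.007]
[30.26772724 32.11549042 55.23759611]
```

Slight rub on the upper wall. I'll ease down-slope and then shove in small steps while reading the force.

```bash
python3 -m jog '[[0,-0.005,0.002,0,0,0,-1],[0,0,0,0,0,0,-1],[0.012,0,0,0,0,0,-1],[0.01,0,0,0,0,0,-1],[0.01,0,0,0,0,0,-1],[0.008,0,0,0,0,0,-1],[0.006,0,0,0,0,0,-1],[0,0,0,0,0,0,-1]]' 45
python3 -c "
from h import *
print(intray(status.observe()['position']),TR.T@status.observe()['force'])"
```

```text
time_s: 19.2
position: [0.6396, -0.0181, 0.1326]
tcp_rot: [2.704, 0.003, -0.064]
force: [-4.4, 3.7, -3.8]
gripper_width: 0.0446
grip_force: 45.0
[30.21964446 41.9973726  53.61260752] [-4.69605592 -4.63239924 -2.03854892]
```

```bash
python3 -m jog '[[0.01,-0.002,0,0,0,0,-1],[0.008,0,0,0,0,0,-1],[0.004,0,0,0,0,0,-1],[0,0,0,0,0,0,-1]]' 45
python3 -c "
from h import *
print(intray(status.observe()['position']),TR.T@status.observe()['force'])"
```

```text
time_s: 19.7
position: [0.6452, -0.0185, 0.1325]
tcp_rot: [2.703, 0.003, -0.064]
force: [-3.1, 3.7, -3.2]
gripper_width: 0.0443
grip_force: 45.0
[30.18632542 47.60453004 53.52598388] [-4.57674089 -3.34018345 -1.4346123 ]
```

```bash
python3 -m jog '[[0.004,0,0,0,0,0,-1],[0.002,0,0,0,0,0,-1],[0,0,0,0,0,0,-1]]' 45
python3 -c "
from h import *
print(intray(status.observe()['position']),TR.T@status.observe()['force'])"
```

```text
time_s: 20.08
position: [0.6466, -0.0185, 0.1325]
tcp_rot: [2.703, 0.003, -0.064]
force: [-3.0, 2.9, -2.8]
gripper_width: 0.0446
grip_force: 45.0
[30.19087378 49.01754836 53.53671422] [-3.66215919 -3.21197002 -1.42896282]
```

```bash
python3 -m jog '[[0.002,0,0,0,0,0,-1],[0.002,0,0,0,0,0,-1],[0,0,0,0,0,0,-1]]' 45
python3 -c "
from h import *
print(intray(status.observe()['position']),TR.T@status.observe()['force'])"
```

```text
time_s: 20.45
position: [0.6476, -0.0186, 0.1326]
tcp_rot: [2.703, 0.003, -0.064]
force: [-4.1, 4.6, -2.5]
gripper_width: 0.045
grip_force: 45.0
[30.15572476 50.00628084 53.55548891] [-4.97939553 -4.34933425 -0.43368801]
```

```bash
python3 -m jog '[[0.003,0,0,0,0,0,-1],[0,0,0,0,0,0,-1],[0,0,0,0,0,0,-1]]' 45
python3 -c "
from h import *
print(intray(status.observe()['position']),TR.T@status.observe()['force'])"
```

```text
time_s: 20.82
position: [0.6477, -0.0186, 0.1325]
tcp_rot: [2.703, 0.004, -0.064]
force: [-6.0, 3.9, -1.2]
gripper_width: 0.0448
grip_force: 45.0
[30.17372772 50.08265896 53.54253686] [-3.69698674 -6.20542764  0.44711366]
```

Wall reached: motion stopped and the force is rising. I'll lower until it seats, release, retreat and inspect.

```bash
python3 -m jog '[[0,0,0.004,0,0,0,-1],[0,0,0,0,0,0,-1],[0,0,0,0,0,0,0.5],[0,0,0,0,0,0,0.5],[0,0,0,0,0,0,0.5],[0,0,0,0,0,0,0.5],[0,0,-0.06,0,0,0,0.5],[0,0,-0.15,0,0,0,0.5],[0,0,-0.24,0,0,0,1],[0,0,-0.24,0,0,0,1],[0,0,0,0,0,0,1],[0,0,0,0,0,0,1]]' 45
cat > fin.py <<'E'
import sys
from h import *
st=status.observe();im,d=optics.get_image("wrist");P=cloud(d,cam("wrist",st));T=(P-TO)@TR*1000
if len(sys.argv)>1: cv2.imwrite("pics/"+sys.argv[1],im[...,::-1])
k=T[np.isfinite(T).all(2)];k=k[(k[:,1]>10)&(k[:,1]<105)&(k[:,0]>-16)&(k[:,0]<75)]
for n,a,b in(("nose z64-70",64,70),("shoulder z47-53",47,53),("floor",0,9)):
    q=k[(k[:,2]>a)&(k[:,2]<b)]
    print(n,len(q),"x",np.percentile(q[:,0],[1,99]).round(1),"y",np.percentile(q[:,1],[1,99]).round(1),"z",np.median(q[:,2]).round(1))
q=k[(k[:,2]>63)&(k[:,2]<71)]
h,e=np.histogram(q[:,1],bins=np.arange(10,107,2));print(dict(zip(e[:-1].astype(int).tolist(),h.tolist())))
for y in range(14,104,6):
    q=k[(abs(k[:,1]-y)<3)&(k[:,2]>62)&(k[:,2]<71)]
    if len(q)>20:
        A=np.c_[q[:,0]-25,np.ones(len(q))];f=np.linalg.lstsq(A,q[:,2],rcond=None)[0]; print(y,"nose z",np.median(q[:,2]).round(1),"x",np.percentile(q[:,0],[2,98]).round(1))
E
python3 fin.py; python3 -c "
from h import *
to([.4245,.2884,.19],down(np.radians(6.9)))"
```

```text
time_s: 22.32
position: [0.6541, 0.0542, 0.2888]
tcp_rot: [2.704, -0.001, -0.063]
force: [0.1, -0.4, -0.6]
gripper_width: 0.0874
grip_force: 0.0
nose z64-70 2161 x [ 3.4 52. ] y [ 32.9 103.7] z 66.8
shoulder z47-53 1645 x [-14.1  69.8] y [ 33.  103.7] z 49.6
floor 409 x [-15.  71.] y [ 10.1 100.5] z 4.4
{10: 0, 12: 0, 14: 0, 16: 0, 18: 0, 20: 0, 22: 0, 24: 0, 26: 0, 28: 0, 30: 0, 32: 59, 34: 41, 36: 57, 38: 59, 40: 41, 42: 59, 44: 69, 46: 55, 48: 70, 50: 62, 52: 58, 54: 49, 56: 60, 58: 63, 60: 58, 62: 50, 64: 75, 66: 79, 68: 78, 70: 50, 72: 55, 74: 65, 76: 60, 78: 64, 80: 50, 82: 63, 84: 75, 86: 57, 88: 76, 90: 63, 92: 47, 94: 54, 96: 66, 98: 68, 100: 82, 102: 82, 104: 0}
32 nose z 66.4 x [ 9.7 51.7]
38 nose z 67.0 x [ 8.7 52.3]
44 nose z 67.0 x [ 8.8 52.1]
50 nose z 66.7 x [ 8.9 52. ]
56 nose z 67.1 x [ 9. 52.]
62 nose z 67.0 x [ 9.7 51.9]
68 nose z 66.6 x [ 4.9 51.8]
74 nose z 67.1 x [ 3.8 46.2]
80 nose z 66.9 x [ 3.3 46.2]
86 nose z 66.6 x [ 3.  46.1]
92 nose z 66.9 x [ 3.2 47.1]
98 nose z 67.0 x [ 3.3 47. ]
now [0.6538 0.0534 0.2878] [ 2.7031e+00  7.0000e-04 -6.3600e-02] w 0.0878 t 22.38
 shift now-axes [-0.975 -0.963 -0.019]
 turn [ 2.505  0.235 -1.036]  shift after turn [-0.798 -1.043  0.391]
```

Both breakers sit against the far wall, flat (nose tops at z 67), and the wide one spans y 32.5 to 68. That leaves a slot of about 22.5 mm for the slim one.

```bash
python3 -m jog '[[0,0,0,0.835,0.078,-0.345,1],[0,0,0,0.835,0.078,-0.345,1],[0,0,0,0.835,0.078,-0.345,1],[-0.133,-0.174,0.065,0,0,0,1],[-0.133,-0.174,0.065,0,0,0,1],[-0.133,-0.174,0.065,0,0,0,1],[-0.133,-0.174,0.065,0,0,0,1],[-0.133,-0.174,0.065,0,0,0,1],[-0.133,-0.174,0.065,0,0,0,1],[0,0,0,0,0,0,1],[0,0,0,0,0,0,1]]' 40
python3 brk.py .4245 .2884
```

```text
time_s: 23.75
position: [0.4253, 0.288, 0.1902]
tcp_rot: [3.141, 0.0, 0.12]
force: [-0.5, -0.7, 0.2]
gripper_width: 0.0876
grip_force: 0.0
body 1586 [423.2 288.5] [18.3 79.8] 5.37 zmed 0.0528
shoulder 590 [423.4 288.5] [17.8 79.9] 5.97 zmed 0.0458
nose 767 [423.2 288.3] [18.3 44.3] 5.37 zmed 0.0629
now [0.426  0.2877 0.1905] [ 3.1415e+00 -6.0000e-04  1.1810e-01] w 0.0877 t 23.8
 shift now-axes [-0.005 -0.003 -0.038]
```

```bash
python3 -c "
from h import *
to([.4232,.2884,.0492],down(np.radians(5.55)))"
```

```text
now [0.426  0.2877 0.1905] [ 3.1415e+00 -6.0000e-04  1.1810e-01] w 0.0877 t 23.8
 shift now-axes [-0.011 -0.004  0.565]
 turn [ 0.001 -0.003  0.122]  shift after turn [-0.011 -0.004  0.565]
```

```bash
python3 -m jog '[[-0.011,-0.004,0.1,0,0,0.122,1],[0,0,0.2,0,0,0,1],[0,0,0.15,0,0,0,1],[0,0,0.07,0,0,0,1],[0,0,0.035,0,0,0,1],[0,0,0,0,0,0,1],[0,0,0,0,0,0,1]]' 40
python3 -c "
from h import *
to([.4232,.2884,.0492],down(np.radians(5.55)))"
```

```text
time_s: 24.68
position: [0.4231, 0.2908, 0.0535]
tcp_rot: [-3.14, -0.003, 0.099]
force: [0.8, -0.5, 0.7]
gripper_width: 0.0878
grip_force: 0.0
now [0.4231 0.2908 0.0535] [-3.1397 -0.0033  0.0991] w 0.0878 t 24.68
 shift now-axes [-0.001  0.009  0.017]
 turn [-0.011 -0.019  0.013]  shift after turn [-0.001  0.009  0.017]
```

```bash
python3 -m jog '[[0,0.006,0.012,0,0,0,0.4],[0,0,0,0,0,0,-1],[0,0,0,0,0,0,-1],[0,0,0,0,0,0,-1],[0,0,0,0,0,0,-1],[0,0,0,0,0,0,-1],[0,0,0,0,0,0,-1]]' 40
python3 -c "
from h import *
to([.4232,.2884,.0492],down(np.radians(5.55)))"
python3 -m jog '[[0,0,-0.05,0,0,0,-1],[0,0,-0.15,0,0,0,-1],[0,0,-0.24,0,0,0,-1],[0,0,-0.24,0,0,0,-1],[0,0,-0.24,0,0,0,-1],[0,0,0,0,0,0,-1]]'
python3 -c "
from h import *
to(tray(29.5,20,140),TOOL)"
```

```text
time_s: 25.55
position: [0.4225, 0.2888, 0.0494]
tcp_rot: [-3.141, -0.001, 0.099]
force: [0.0, -0.2, 0.3]
gripper_width: 0.0444
grip_force: 40.0
now [0.4225 0.2888 0.0494] [-3.1405e+00 -1.5000e-03  9.9400e-02] w 0.0444 t 25.55
 shift now-axes [0.003 0.002 0.001]
 turn [-0.006 -0.008  0.015]  shift after turn [0.003 0.002 0.001]
time_s: 26.3
position: [0.4237, 0.2906, 0.2845]
tcp_rot: [-3.137, -0.01, 0.1]
force: [0.0, 0.4, -1.2]
gripper_width: 0.0448
grip_force: 40.0
now [0.4237 0.2906 0.2845] [-3.137  -0.0099  0.0995] w 0.0448 t 26.3
 shift now-axes [0.671 1.155 0.297]
 turn [-2.525 -0.253  0.889]  shift after turn [0.848 0.81  0.704]
```

```bash
python3 -m jog '[[0,0,0,-0.84,-0.084,0.296,-1],[0,0,0,-0.84,-0.084,0.296,-1],[0,0,0,-0.84,-0.084,0.296,-1],[0.141,0.135,0.117,0,0,0,-1],[0.141,0.135,0.117,0,0,0,-1],[0.141,0.135,0.117,0,0,0,-1],[0.141,0.135,0.117,0,0,0,-1],[0.141,0.135,0.117,0,0,0,-1],[0.141,0.135,0.117,0,0,0,-1],[0,0,0,0,0,0,-1],[0,0,0,0,0,0,-1],[0,0,0,0,0,0,-1]]' 40
python3 look.py; python3 -c "
from h import *
T=np.load('T.npy');k=T[np.isfinite(T).all(2)]
q=k[(k[:,2]>44)&(k[:,2]<53)&(k[:,0]>-12)&(k[:,0]<5)&(k[:,1]>15)&(k[:,1]<103)];print('shoulder y',np.percentile(q[:,1],[0.5,1,2,99]).round(1))
st=status.observe();A=R.from_euler('xyz',st['tcp_rot']).as_matrix()
H=((k/1000)@TR.T+TO-st['position'])@A*1000
for z0,z1 in((-18,-10),(-5,10)):
    q=H[(H[:,2]>z0)&(H[:,2]<z1)&(abs(H[:,1])<45)&(abs(H[:,0])<20)];r=cv2.minAreaRect(q[:,:2].astype(np.float32));print('held tool',z0,len(q),r,np.median(q[:,2]))
to(tray(29.5,21,54),TOOL)"
```

```text
time_s: 27.8
position: [0.6166, 0.0202, 0.2052]
tcp_rot: [2.702, 0.008, -0.057]
force: [-0.2, -0.7, -1.1]
gripper_width: 0.0443
grip_force: 40.0
held (tool fr) 5328 x [-7.9 11. ] y [-36.4  37.7] z -12.4
brk_in nose 3870 x [ 4.  50.5] y [ 48.1 102.6] z 66.9
upper wall top 975 x [70.7 78.6] y [11.5 98.1] z 44.0
divider top 48 x [ 5.6 47.6] y [ 9.7 10.6] z 39.6
far wall top 327 x [ 1.4 63.6] y [104.7 107.8] z 44.1
floor 255 x [-9.1 69.4] y [15.1 21.6] z 4.1
rib 1927 x [-36.7 -17.6] y [-9.2 92.6] z 12.2
shoulder y [ 33.1  33.3  34.1 102.4]
held tool -18 2506 ((0.47321605682373047, 0.6090831756591797), (62.1224250793457, 21.76875877380371), 89.80286407470703) -13.139237770097676
held tool -5 1226 ((3.242581844329834, 0.5439682006835938), (79.98422241210938, 16.591896057128906), 89.21925354003906) 4.192805411236314
now [0.6167 0.0202 0.2054] [ 2.7021  0.0079 -0.0572] w 0.0446 t 27.85
 shift now-axes [0.019 0.007 0.324]
 turn [0.018 0.034 0.035]  shift after turn [0.017 0.008 0.325]
```

```bash
python3 -c "
from h import *
T=np.load('T.npy');k=T[np.isfinite(T).all(2)]
st=status.observe();A=R.from_euler('xyz',st['tcp_rot']).as_matrix()
H=((k/1000)@TR.T+TO-st['position'])@A*1000
for n,z0,z1,y0,y1 in(('nose top',-15.5,-12.5,-18,18),('shoulder top',1.5,5,26,38),('shoulder top-',1.5,5,-38,-26)):
    q=H[(H[:,2]>z0)&(H[:,2]<z1)&(H[:,1]>y0)&(H[:,1]<y1)&(abs(H[:,0])<25)];print(n,len(q),np.percentile(q[:,0],[0,1,5,50,95,99,100]).round(1))
"
```

```text
nose top 1301 [-8.8 -8.6 -7.6  1.8  8.5  9.1  9.5]
shoulder top 76 [-0.2  0.5  1.9  6.6  9.   9.1  9.2]
shoulder top- 89 [-2.9 -2.3 -0.   6.2  9.   9.6 10.2]
```

```bash
python3 -m jog '[[0.018,0.006,0.08,0.018,0.034,0.035,-1],[0,0,0.05,0,0,0,-1],[0,0,0,0,0,0,-1],[0,0,0,0,0,0,-1]]' 40
python3 -c "
from h import *
to(tray(29.5,21,54),TOOL);print(intray(status.observe()['position']))"
```

```text
time_s: 28.35
position: [0.6207, 0.0036, 0.1769]
tcp_rot: [2.705, -0.001, -0.062]
force: [0.1, -0.3, -0.9]
gripper_width: 0.0447
grip_force: 40.0
now [0.6207 0.0036 0.1769] [ 2.7049e+00 -6.0000e-04 -6.2400e-02] w 0.0447 t 28.35
 shift now-axes [-0.003 -0.003  0.194]
 turn [ 0.002  0.002 -0.013]  shift after turn [-0.003 -0.003  0.194]
[ 30.27451386  21.84324126 102.41260651]
```

```bash
python3 -m jog '[[-0.003,-0.005,0.03,0,0,-0.01,-1],[0,0,0.04,0,0,0,-1],[0,0,0.04,0,0,0,-1],[0,0,0.04,0,0,0,-1],[0,0,0.025,0,0,0,-1],[0,0,0,0,0,0,-1],[0,0,0,0,0,0,-1]]' 40
python3 -c "
from h import *
to(tray(29.5,21,53.5),TOOL);print(intray(status.observe()['position']),TR.T@status.observe()['force'])"
```

```text
time_s: 29.22
position: [0.619, -0.0142, 0.1365]
tcp_rot: [2.705, 0.0, -0.061]
force: [0.2, 0.9, -1.0]
gripper_width: 0.0448
grip_force: 40.0
now [ 0.619  -0.0142  0.1365] [ 2.7048  0.     -0.0614] w 0.0448 t 29.23
 shift now-axes [-0.001  0.     0.019]
 turn [ 0.003  0.003 -0.006]  shift after turn [-0.001  0.     0.019]
[29.40703865 21.20111457 58.28482335] [-1.25238516  0.11487724 -0.57379752]
```

Clean fit. I'll lower the rest, release and retreat.

```bash
python3 -m jog '[[0,0,0.012,0,0,0,-1],[0,0,0.008,0,0,0,-1],[0,0,0,0,0,0,-1],[0,0,0,0,0,0,-1]]' 40
python3 -c "
from h import *
print(intray(status.observe()['position']),TR.T@status.observe()['force'])"
```

```text
time_s: 29.72
position: [0.6189, -0.0164, 0.1321]
tcp_rot: [2.705, -0.0, -0.061]
force: [-0.3, 1.3, 4.4]
gripper_width: 0.0445
grip_force: 40.0
[29.56384797 21.23139104 53.38043721] [ 0.74013717 -0.36028242  4.50655932]
```

```bash
python3 -m jog '[[0,0,0,0,0,0,0.4],[0,0,0,0,0,0,0.4],[0,0,0,0,0,0,0.4],[0,0,0,0,0,0,0.4],[0,0,-0.06,0,0,0,0.4],[0,0,-0.15,0,0,0,0.4],[-0.05,0,-0.24,0,0,0,0.4],[-0.05,0,-0.24,0,0,0,0.4],[0,0,0,0,0,0,0.4],[0,0,0,0,0,0,0.4],[0,0,0,0,0,0,0.4]]' 40
python3 fin.py w5.png
python3 - <<'E'
from h import *
st=status.observe();im,d=optics.get_image("wrist");T=(cloud(d,cam("wrist",st))-TO)@TR*1000
k=T[np.isfinite(T).all(2)]
for y0,y1 in((-95,-60),(-60,-5),(15,55),(55,90)):
    q=k[(k[:,1]>y0)&(k[:,1]<y1)&(k[:,0]>-74)&(k[:,0]<-41)&(k[:,2]>13)&(k[:,2]<40)]
    if len(q)>5:print("sd y",y0,y1,len(q),"x",np.percentile(q[:,0],[2,50,98]).round(1),"ztop",np.percentile(q[:,2],95).round(1),"y",q[:,1].min().round(1),q[:,1].max().round(1))
E
```

```text
time_s: 31.1
position: [0.5979, 0.0565, 0.2867]
tcp_rot: [2.703, 0.003, -0.063]
force: [-0.1, 0.6, -1.3]
gripper_width: 0.0616
grip_force: 0.0
nose z64-70 3054 x [ 3.7 52.1] y [ 13.4 103.2] z 66.8
shoulder z47-53 2335 x [-14.1  69.9] y [ 14.  103.1] z 49.7
floor 106 x [-15.2  71.2] y [ 12.2 103.7] z 4.5
{10: 0, 12: 40, 14: 80, 16: 61, 18: 50, 20: 55, 22: 64, 24: 65, 26: 82, 28: 78, 30: 6, 32: 41, 34: 81, 36: 66, 38: 65, 40: 62, 42: 65, 44: 64, 46: 49, 48: 87, 50: 53, 52: 76, 54: 68, 56: 68, 58: 69, 60: 69, 62: 68, 64: 84, 66: 86, 68: 83, 70: 84, 72: 68, 74: 68, 76: 68, 78: 68, 80: 67, 82: 79, 84: 79, 86: 79, 88: 80, 90: 75, 92: 71, 94: 69, 96: 67, 98: 67, 100: 80, 102: 86, 104: 0}
14 nose z 66.6 x [ 8.6 51.7]
20 nose z 66.7 x [ 8.7 51.7]
26 nose z 66.6 x [ 8.9 51.6]
32 nose z 66.4 x [ 9.  51.8]
38 nose z 66.8 x [ 9.1 52.5]
44 nose z 66.8 x [ 9.2 52.4]
50 nose z 66.7 x [ 9.4 52.1]
56 nose z 67.0 x [ 9.4 52.2]
62 nose z 67.0 x [ 8.7 51.8]
68 nose z 66.7 x [ 5.5 51. ]
74 nose z 66.9 x [ 3.5 46.6]
80 nose z 67.0 x [ 3.7 46.5]
86 nose z 66.8 x [ 3.8 46.5]
92 nose z 66.9 x [ 2.9 46.4]
98 nose z 67.0 x [ 3.1 46.3]
sd y -95 -60 252 x [-73.3 -64.8 -52.4] ztop 30.1 y -94.1 -60.0
sd y -60 -5 704 x [-73.5 -62.4 -54.1] ztop 28.5 y -60.0 -5.0
sd y 15 55 134 x [-68.1 -65.3 -63.3] ztop 17.4 y 15.0 54.6
sd y 55 90 131 x [-68.8 -65.9 -63.6] ztop 17.1 y 55.7 89.8
```

View pics/w5.png

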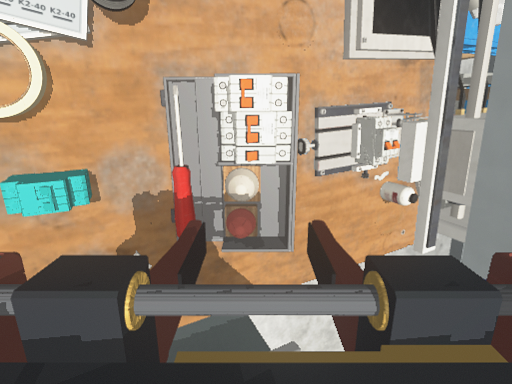

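The final view shows three breakers flush and upright at (255,90), (255,128) and (255,153), and the screwdriver in the lane from (180,90) to (183,230). All measurements are within limits, so I'll hand in.

```bash
python3 -c "
from cell import ticket
print(ticket.sign_off())"
```

```text
the job is handed in; nothing more can be done
None
```

The job is handed in at about 31 s: all three breakers stand upright and side by side in the far compartment, the first against its far wall, and the screwdriver lies in the lane with its handle towards the robot; my last camera check had everything within the limits, but the hand-in returned no verdict.

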